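Swap the pulleys of a bench drive and refit its shaft collars

TASK

Change the bench drive over to slow running: the large belt pulley is on the motor and the small one on the gearbox, so swap them - small pulley on the motor shaft, large pulley on the gearbox shaft - parking one on the rubber mat or another free spot on the way. Then slip a shaft collar onto each shaft on top of its pulley, the small collar on the motor (thin shaft end) and the large collar on the gearbox (thick shaft end). Pulleys hub up and fully down on their shafts, collars flat on the hubs, everything let go.

Things in the scene. Friction and masses are not known exactly. Their poses are not given: they have to be found in the camera images.
- motor: Fixed electric motor: grey round finned body, 110 mm across, on a 120 mm square foot; black terminal box at +x. Origin at bench level under the shaft axis, z up. A pulley sits on the shoulder 90 mm up. The upright shaft above the shoulder: 20 mm diameter for 40 mm, cone over 8 mm, then a 10 mm thin end with a tapered tip, 75 mm above the shoulder in all.
- gearbox: Fixed cast gearbox: blue ribbed box on a 130 x 120 mm foot; output stub at +x, to 88 mm from the axis. Origin at bench level under the shaft axis, z up. A pulley sits on the shoulder 70 mm up. The upright shaft above the shoulder: 20 mm diameter for 40 mm, cone over 8 mm, then a 16 mm thick end with a tapered tip, 75 mm above the shoulder in all.
- mat: Black ribbed rubber mat, 150 x 150 mm, 3 mm thick, fixed, empty: a free spot for parking a part. Origin at the centre of its underside on the bench.
- small_pulley: Small V-belt pulley, bare metal, about 0.25 kg, at first on the gearbox: rim 60 mm diameter, 22 mm thick, below; above it a round hub, 40 mm diameter, up to 50 mm total height (grip it here); plain 24 mm bore right through. Origin at the centre of its flat underside; z along the bore, hub upward.
- large_pulley: Large V-belt pulley, bare metal, about 0.45 kg, at first on the motor: rim 100 mm diameter, 22 mm thick, below; above it a round hub, 40 mm diameter, up to 50 mm total height (grip it here); plain 24 mm bore right through. Origin at the centre of its flat underside; z along the bore, hub upward.
- small_collar: Small shaft collar, plain steel ring lying flat on the bench: 34 mm outside, 14 mm bore, 16 mm high. Goes on the motor. Origin at the centre of its underside; z along the bore. Nearby lie a sealed ball bearing (40 mm, 14 mm high, dark seal) and a hexagon nut (34 mm), which are not wanted.
- large_collar: Large shaft collar, plain steel ring lying flat on the bench: 42 mm outside, 21 mm bore, 20 mm high. Goes on the gearbox. Origin at the centre of its underside; z along the bore.
Things that resemble listed ones, but are neither listed nor needed, are in the scene too. Leave any yellow look-alike of the large_collar alone.

How it is judged:
At the end, for the whole second after the job is handed in: Small pulley on the motor, large on the gearbox, hub up: within 8 mm of the axis, 4 mm of the shoulder's height, 0.1 rad of level. Small collar on the motor's pulley hub, large on the gearbox's: within 8 mm of the axis, 5 mm of hub-top height. All at rest (horizontal distance between each of small_pulley, small_collar and motor below 0.008 m and z of small_pulley in the frame of motor between 0.086 and 0.094 m and angle between each of small_pulley, large_pulley's own z axis and vertical below 0.1 rad and horizontal distance between each of large_pulley, large_collar and gearbox below 0.008 m and z of large_pulley in the frame of gearbox between 0.066 and 0.074 m and z of small_collar in the frame of motor between 0.135 and 0.145 m and z of large_collar in the frame of gearbox between 0.115 and 0.125 m and linear speed of each of small_pulley, large_pulley, small_collar, large_collar below 0.02 m/s); the robot touches nothing.
It also fails if it takes over 104 s, if anything falls off the work surface, if the arm or the gripper's body presses on something with over 40 N, if the wrist force passes 120 N, or if a joint passes its speed limit or range.

ROBOT

A 6-joint arm with a two-finger parallel gripper is mounted at the origin on a cart in front of the work surface, level with it; the furniture and walls round the work are solid. World frame = base frame: x ahead of the robot, y to its left, z up, the work surface at z = 0. Lengths are in m, angles in rad, forces in N, time in s.
With the tool pointing down it reaches from about 0.275 to 0.85 m from the base axis. Payload 5.2 kg.
Tool frame: the origin (TCP) lies at the very end of the fingers, on their centre line; the grasp point (between the pads) lies 19 mm behind it (manip.grip_depth is the distance from the TCP to the grasp point, in m); x points along the fingers, y is the direction in which the jaws open and shut, and the axes are right-handed (so a half turn about x gives the same grasp; the last joint's range is limited). The gripper opens to 85 mm and grips with 20 to 120 N. Pads are 22 mm wide; open, the fingers measure 114 mm over their backs; the gripper's body (76 mm by 85 mm) begins 54 mm behind the grasp point. The pads swing forward as they close: fully open they stand 13 mm farther back than shut.
Start: joints at [0.972, 0.259, 1.535, -0, 1.348, -0.203], TCP at [0.212, 0.507, 0.231] pointing down, gripper open.
Joint ranges: [-3.14, 3.14], [-0.91, 2.08], [0.19, 2.58], [-1.22, 4.36], [0.22, 2.71], [-3.12, 3.12]. Speed limits (rad/s): [2.57, 2.57, 3.14, 3.14, 3.14, 3.14].

INTERFACE

Orientations are given as a unit quaternion [w, x, y, z].
In Python, from cell import manip gives the robot as it stands. The module is installed in compiled form; this text tells all that it offers. Calls block until the motion is done:
- manip.move_ptp(position, orientation): joint-space move of the TCP to a pose.
- manip.move_linear(position, speed=0.15, orientation=None): straight line of the TCP; orientation=None keeps the orientation; speed is the mean speed in m/s.
- manip.move_joints(angles): joint-space move.
- manip.set_gripper(opening, strength=None): finger opening in m; strength is the grip in N (None keeps the last); returns when the fingers have stopped.
- manip.wait(seconds).
- manip.ik(position, orientation): joint angles nearest the present ones, or None.
- manip.read_camera(name): name is "scene" or "top"; returns the picture (400x640x3 uint8, red, green, blue); there is no depth.
- manip.camera_info(name): a dict with "mtx" (3x3 intrinsics, pixels), "R" (3x3) and "t" (3): a world point X has camera coordinates R X + t. Camera axes: x right, y down, z forward; pixel columns grow to the right and rows downward; lengths in m; the calibration is good to about 2 mm. A picture is of the moment at which its call begins. camera_info takes no time and is no camera call.
A pose or a line that the arm cannot do raises manip.MotionError and nothing moves.
- manip.sign_off(): hands the job in, once; it reports no verdict.
Trained networks look in the newest picture that a camera, given by its name, has taken for a name from the list of things; names that differ only in an ending like _2 or _b are one class to them, and where a whole thing is asked for, a point or a joint stands for the part that bears it (a point fixed in the world has none). Each returns a list of dicts, best first, with "score" (0 to 1); they miss things now and then, are a little off and sometimes report something else, mostly with a low value. They report only what shows in the picture. A call takes as long as a camera call. They do not tell look-alikes from the thing itself.
- manip.look_for(target, camera): "box" ([left, top, right, bottom] as shares, 0 to 1, of the picture: columns of its width, rows of its height, round what is visible of it).
- manip.regions_of(target, camera): "pixels" (400x640 bool, what is visible of it) and "box" ([left, top, right, bottom] as shares, 0 to 1, of the picture: columns of its width, rows of its height, round what is visible of it).
Readings, each from a call of its own:
- manip.read_time(): time.
- manip.read_q(): joint angles.
- manip.read_dq(): joint speeds.
- manip.read_effort(): joint torques, N m.
- manip.read_ee_pos(): TCP position.
- manip.read_ee_rot(): TCP orientation.
- manip.read_ft_force(): force on the tool from outside, world axes, zero at the start.
- manip.read_wrist_torque(): the same for the moment, N m.
- manip.read_finger_gap(): finger opening in m.
Only numpy, scipy, OpenCV 4.12 (cv2) and the standard library are available. Lean on these libraries where they do the work, as an engineer would, in place of code of your own. Each camera call takes 0.05 s, during which the arm holds its last target.

## Working session

There is one attempt and no reset: what is moved stays moved. The work goes in short steps, each a Python script; the robot and the scene stay as the last script left them, time stands still between calls to the robot, and variables do not carry over. Pictures are saved under pics/ and viewed, and the job is handed in when it is done.

```bash
mkdir -p pics
python3 - <<'E'
from cell import manip
import cv2
for n in("scene","top"):
    im=manip.read_camera(n); cv2.imwrite(f"pics/{n}0.png",im[:,:,::-1])
    c=manip.camera_info(n); print(n,c["mtx"].round(1).tolist(),(-c["R"].T@c["t"]).round(3),c["R"].round(3).tolist())
    for t in["motor","gearbox","mat","small_pulley","large_pulley","small_collar","large_collar"]:
        for d in manip.look_for(t,n): 
            b=d["box"];print(t,round(d["score"],2),[round(b[0]*640),round(b[1]*400),round(b[2]*640),round(b[3]*400)])
print(manip.read_time(),manip.read_ee_rot())
E
```

```text
scene [[411.0, 0.0, 316.1], [0.0, 411.0, 195.9], [0.0, 0.0, 1.0]] [-0.008 -0.355  0.609] [[0.611, -0.791, -0.017], [-0.502, -0.371, -0.782], [0.612, 0.487, -0.624]]
motor 0.66 [308, 145, 377, 226]
gearbox 0.71 [246, 124, 317, 193]
mat 0.96 [386, 208, 485, 281]
small_pulley 0.92 [265, 127, 293, 157]
large_pulley 0.87 [319, 151, 368, 186]
small_collar 0.7 [319, 254, 339, 270]
large_collar 0.68 [235, 195, 250, 216]
large_collar 0.59 [200, 184, 220, 198]
top [[383.8, 0.0, 316.1], [0.0, 383.8, 192.7], [0.0, 0.0, 1.0]] [0.338 0.057 0.998] [[-0.016, -1.0, 0.001], [-0.98, 0.015, -0.2], [0.2, -0.004, -0.98]]
motor 0.74 [294, 133, 339, 194]
gearbox 0.8 [215, 133, 271, 196]
mat 0.94 [370, 138, 430, 195]
small_pulley 0.6 [224, 149, 255, 177]
large_pulley 0.96 [298, 142, 338, 183]
small_collar 0.6 [346, 225, 358, 241]
large_collar 0.69 [242, 218, 258, 237]
large_collar 0.59 [204, 225, 222, 240]
large_collar 0.28 [345, 226, 356, 242]
0.8 [ 0.69331855  0.1390201   0.69329908 -0.13899348]
```

Run:
```python
import cv2
a=cv2.imread("pics/scene0.png");b=cv2.imread("pics/top0.png")
cv2.imwrite("pics/s1.png",cv2.resize(a[110:310,170:500],None,fx=2.4,fy=2.4,interpolation=cv2.INTER_CUBIC))
cv2.imwrite("pics/t1.png",cv2.resize(b[110:280,180:440],None,fx=3,fy=3,interpolation=cv2.INTER_CUBIC))
```

```text
(no output)
```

View pics/s1.png

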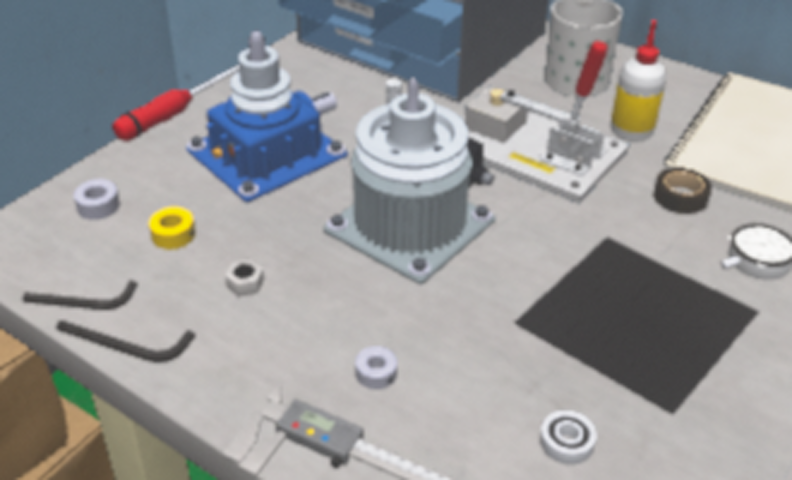

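View pics/t1.png

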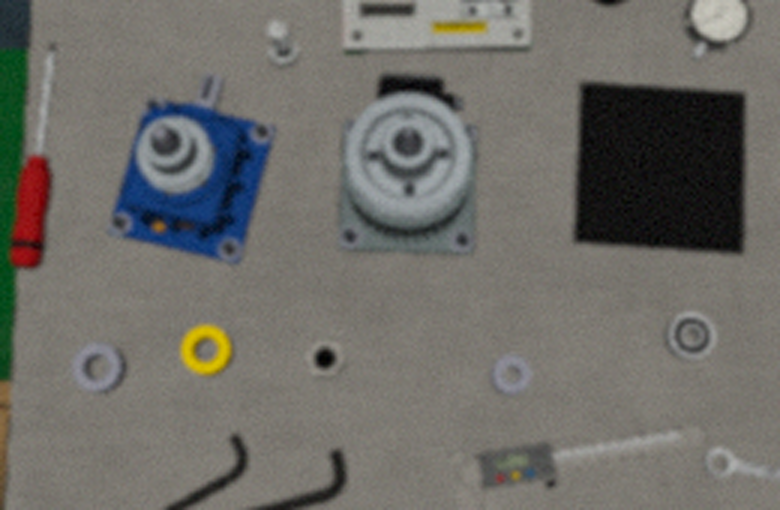

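View pics/top0.png

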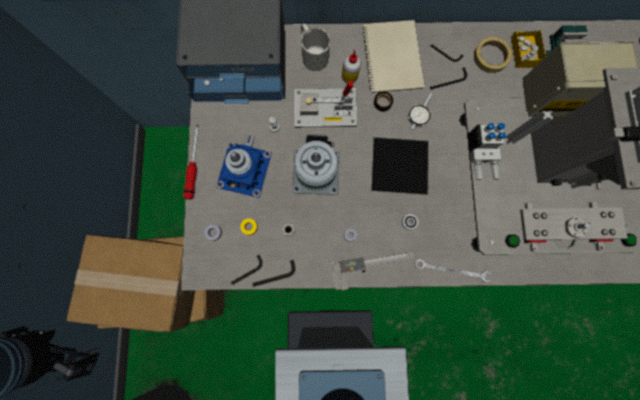

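```bash
cat > h.py <<'E'
from cell import manip
import numpy as np, cv2
from scipy.optimize import minimize
S=8
def proj(c,P):
    q=np.atleast_2d(P)@c["R"].T+c["t"]; q=q@c["mtx"].T; return q[:,:2]/q[:,2:]
def circ(x,y,z,r,n=48):
    a=np.arange(n)*2*np.pi/n; return np.c_[x+r*np.cos(a),y+r*np.sin(a),np.full(n,z)]
def render(c,cyls,x,y,org,size,z0=0,bore=None):
    m=np.zeros((size[1]*S,size[0]*S),np.uint8)
    for (r,a,b) in cyls:
        p=proj(c,np.r_[circ(x,y,z0+a,r),circ(x,y,z0+b,r)])
        h=cv2.convexHull(((p+0.5-org)*S).astype(np.float32))
        cv2.fillPoly(m,[np.round(h).astype(np.int32)],255)
    return cv2.resize(m,tuple(size),interpolation=cv2.INTER_AREA)/255.
CYL=dict(small_pulley=[(.03,0,.022),(.02,0,.05)],large_pulley=[(.05,0,.022),(.02,0,.05)],
 small_collar=[(.017,0,.016)],large_collar=[(.021,0,.020)])
def fill(m):
    m=m.astype(np.uint8); cs,_=cv2.findContours(m,cv2.RETR_EXTERNAL,cv2.CHAIN_APPROX_NONE)
    o=np.zeros_like(m); cv2.drawContours(o,[max(cs,key=cv2.contourArea)],-1,1,-1); return o.astype(float)
def fit(mask,cname,cyls,x0,z0=0):
    c=manip.camera_info(cname); m=fill(mask); r,cc=np.where(m>0)
    org=np.array([cc.min()-8,r.min()-8]);size=np.array([cc.max()-cc.min()+17,r.max()-r.min()+17])
    mm=m[org[1]:org[1]+size[1],org[0]:org[0]+size[0]]
    f=lambda p:np.abs(render(c,cyls,p[0],p[1],org,size[:2] if mm.shape==(size[1],size[0]) else np.array(mm.shape[::-1]),z0)-mm).sum()
    R=minimize(f,x0,method="Nelder-Mead",options=dict(initial_simplex=[x0,[x0[0]+.012,x0[1]],[x0[0],x0[1]+.012]],xatol=1e-4))
    return R.x,R.fun,m.sum()
def ray(cname,uv,z):
    c=manip.camera_info(cname);d=c["R"].T@np.linalg.solve(c["mtx"],[uv[0],uv[1],1]);o=-c["R"].T@c["t"]
    return (o+d*(z-o[2])/d[2])[:2]
E
python3 - <<'E'
from h import *
for n in("scene","top"):
    manip.read_camera(n)
    for t,z0 in(("small_pulley",.07),("large_pulley",.09),("small_collar",0),("large_collar",0),("mat",0),("motor",0),("gearbox",0)):
        for d in manip.regions_of(t,n):
            b=d["box"]; uv=((b[0]+b[2])*320,(b[1]+b[3])*200)
            if t in CYL:
                x0=ray(n,uv,z0+.02); x,e,s=fit(d["pixels"],n,CYL[t],x0,z0); print(n,t,round(d["score"],2),np.round(uv),x.round(4),round(e),s)
            else: print(n,t,round(d["score"],2),ray(n,uv,0).round(3))
E
```

```text
scene small_pulley 0.58 [281. 145.] [0.6072 0.2473] 67 561.0
scene large_pulley 0.87 [343. 170.] [0.6002 0.0569] 122 1290.0
scene small_collar 0.59 [327. 264.] [ 0.4307 -0.0294] 16 281.0
scene large_collar 0.84 [211. 192.] [0.442  0.3237] 56 219.0
scene large_collar 0.6 [241. 207.] [0.4541 0.231 ] 47 251.0
scene mat 0.79 [ 0.612 -0.177]
scene motor 0.7 [0.658 0.088]
scene gearbox 0.6 [0.66  0.292]
top small_pulley 0.88 [240. 163.] [0.6063 0.2443] 107 424.0
top large_pulley 0.76 [317. 161.] [0.5998 0.0517] 40 1383.0
top small_collar 0.54 [352. 234.] [ 0.4305 -0.0324] 30 119.0
top large_collar 0.73 [247. 227.] [0.4547 0.2283] 25 213.0
top large_collar 0.46 [212. 232.] [0.441  0.3203] 13 248.0
top mat 0.68 [ 0.613 -0.174]
top motor 0.86 [0.628 0.052]
top gearbox 0.8 [0.62  0.244]
```

```bash
cat > ov.py <<'E'
from h import *
def overlay(img,n,objs,roi,f,out):
    x0,y0,x1,y1=roi;c=manip.camera_info(n)
    a=cv2.resize(np.ascontiguousarray(img[y0:y1,x0:x1,::-1]),None,fx=f,fy=f,interpolation=cv2.INTER_CUBIC)
    for P,col in objs:
        p=(proj(c,P)+.5-[x0,y0])*f
        cv2.polylines(a,[np.round(p*8).astype(np.int32)],True,col,1,cv2.LINE_AA,3)
    cv2.imwrite(out,a)
def unit(x,y,zs,cyls,rt,col):
    o=[(circ(x,y,zs+z,r),col) for r,z in cyls]
    o+=[(circ(x,y,zs+.040,.01),col),(circ(x,y,zs+.048,rt),col),(circ(x,y,zs+.075,rt*.7),col)]
    return o
E
python3 - <<'E'
from ov import *
R=(0,0,255)
M=(.600,.0545);G=(.6067,.2458)
o=unit(*M,.09,[(.05,0),(.05,.022),(.02,.05)],.005,R)+unit(*G,.07,[(.03,0),(.03,.022),(.02,.05)],.008,R)
o+=[(circ(.4306,-.031,z,.017),R) for z in(0,.016)]+[(circ(.4415,.322,z,.021),R) for z in(0,.02)]
for n,roi in(("scene",(185,115,385,225)),("top",(195,130,355,245))):
    img=manip.read_camera(n); overlay(img,n,o,roi,4,f"pics/ov_{n}.png")
    if n=="scene": overlay(img,n,o,(300,230,360,290),8,f"pics/ov_sc.png")
E
```

```text
(no output)
```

View pics/ov_scene.png

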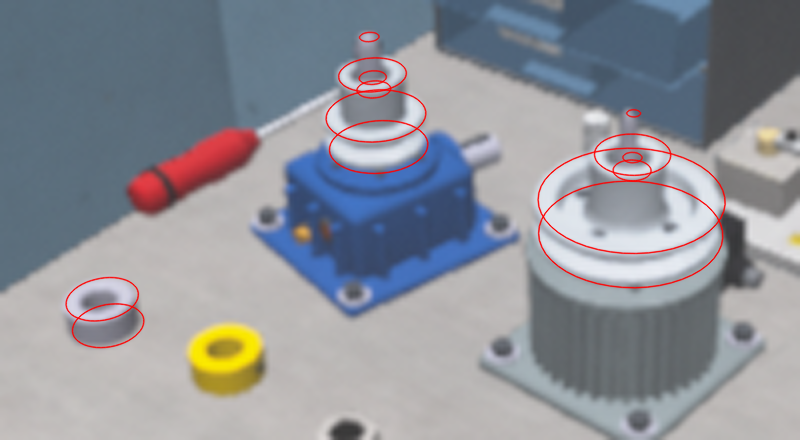

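View pics/ov_top.png

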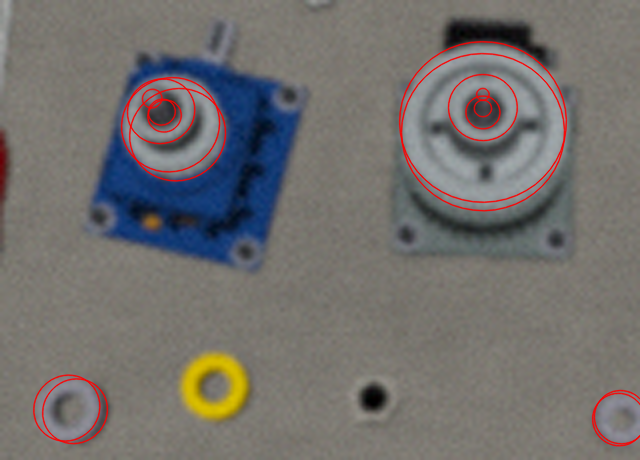

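Run:
```python
from ov import *
a=manip.read_camera("top").astype(float)
for _ in range(7): a+=manip.read_camera("top")
b=manip.read_camera("scene").astype(float)
for _ in range(7): b+=manip.read_camera("scene")
a=np.uint8(a/8);b=np.uint8(b/8);np.save("a.npy",a);np.save("b.npy",b)
R=(0,0,255)
overlay(a,"top",[],(285,125,345,200),8,"pics/z1.png")
overlay(a,"top",[],(210,130,275,200),8,"pics/z2.png")
i=np.hstack([cv2.resize(cv2.imread("pics/z1.png"),(400,500)),cv2.resize(cv2.imread("pics/z2.png"),(400,500))]);cv2.imwrite("pics/z12.png",i)
overlay(b,"scene",[],(310,135,380,190),11,"pics/z3.png")
```

```text
(no output)
```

View pics/z1.png

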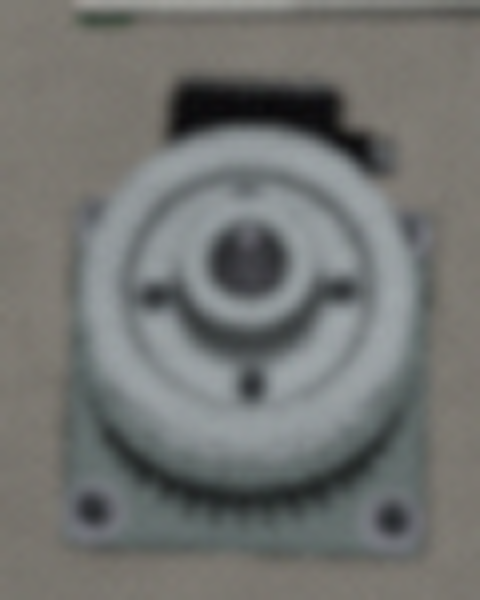

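View pics/z2.png

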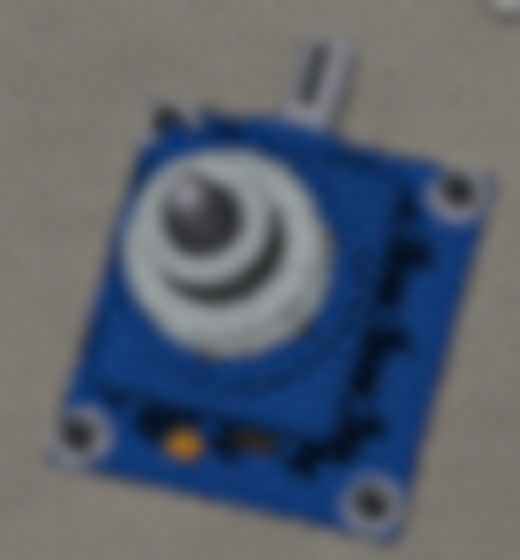

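View pics/z3.png

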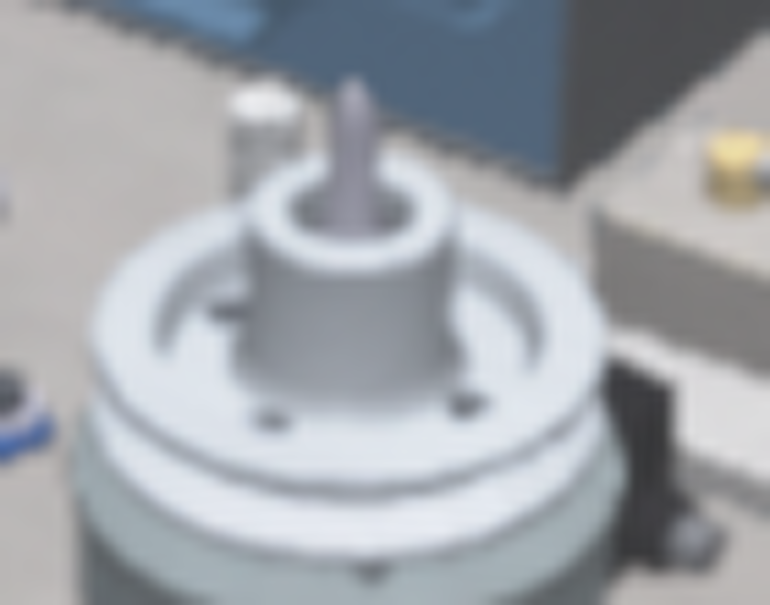

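```bash
cat >> h.py <<'E'
from scipy.ndimage import map_coordinates, gaussian_filter
def edgefit(img,n,circs,x0,rng=.008,sgn=1):
    """circs (r,z): bright inside, dark outside -> maximise inward-outward difference"""
    c=manip.camera_info(n); g=gaussian_filter(img.astype(float).mean(2),.6)
    def sc(x,y):
        t=0
        for r,z in circs:
            i=proj(c,circ(x,y,z,r-.0018));o=proj(c,circ(x,y,z,r+.0018))
            v=lambda p:map_coordinates(g,[p[:,1],p[:,0]],order=1)
            t+=np.clip(sgn*(v(i)-v(o)),-5,40).mean()
        return t
    xs=np.arange(-rng,rng+1e-9,.0005)
    T=np.array([[sc(x0[0]+a,x0[1]+b) for b in xs] for a in xs])
    T2=np.clip(T-T.max()*.85,0,None); w=T2/T2.sum()
    return np.array([x0[0]+(w.sum(1)*xs).sum(),x0[1]+(w.sum(0)*xs).sum()]),T.max()
E
python3 - <<'E'
from h import *
I=dict(top=np.load("a.npy"),scene=np.load("b.npy"))
for nm,x0,cs in(("motorhub",(.6,.0545),[(.02,.14)]),("motorrim",(.6,.0545),[(.05,.112)]),("both",(.6,.0545),[(.02,.14),(.05,.112)]),
  ("gearhub",(.6067,.2458),[(.02,.12)]),("gearrim",(.6067,.2458),[(.03,.092)]),("both",(.6067,.2458),[(.02,.12),(.03,.092)]),
  ("sc",(.4306,-.031),[(.017,.016)]),("lc",(.4415,.322),[(.021,.02)]) ):
    for n in I:
        x,s=edgefit(I[n],n,cs,x0); print(nm,n,x.round(4),round(s,1))
E
```

```text
motorhub top [0.5983 0.0534] 20.6
motorhub scene [0.5971 0.0549] 23.1
motorrim top [0.5972 0.0533] 26.4
motorrim scene [0.5989 0.0557] 21.8
both top [0.598  0.0534] 46.5
both scene [0.598  0.0553] 44.1
gearhub top [0.6084 0.2453] 25.8
gearhub scene [0.6056 0.2467] 23.9
gearrim top [0.6072 0.2448] 30.8
gearrim scene [0.6075 0.2478] 13.8
both top [0.6081 0.2452] 56.4
both scene [0.6065 0.2472] 36.4
sc top [ 0.4298 -0.0332] 11.2
sc scene [ 0.4279 -0.0304] 23.4
lc top [0.4406 0.3216] 15.7
lc scene [0.4389 0.3222] 20.1
```

```bash
cat >> h.py <<'E'
def Q(y): 
    a=.5**.5; return [a*np.cos(y/2),-a*np.sin(y/2),a*np.cos(y/2),a*np.sin(y/2)]
M=np.array([.598,.0545]);G=np.array([.607,.246]);P=np.array([.605,-.172])
def ln(xy,z,v=.15,yaw=None): manip.move_linear([xy[0],xy[1],z],speed=v,orientation=None if yaw is None else Q(yaw))
def st(): print("t",round(manip.read_time(),2),"ee",np.round(manip.read_ee_pos(),4),"F",np.round(manip.read_ft_force(),1),"T",np.round(manip.read_wrist_torque(),2),"gap",round(manip.read_finger_gap(),4))
E
python3 - <<'E'
from h import *
st()
for y in (0,-.397,np.pi/2,-np.pi/2):
  for nm,p in(("M",[*M,.115]),("Mt",[*M,.21]),("G",[*G,.095]),("Gt",[*G,.21]),("P",[*P,.03]),("Pt",[*P,.21]),("sc",[.429,-.032,.003]),("lc",[.44,.322,.003])):
    q=manip.ik(p,Q(y)); print(round(y,2),nm,None if q is None else np.round(q,2))
E
```

```text
t 2.5 ee [0.212  0.5075 0.2313] F [-0.6 -0.5  0.6] T [-0.06 -0.02 -0.  ] gap 0.0854
0 M [-0.09  0.44  1.56 -0.    1.13 -1.67]
0 Mt [-0.09  0.36  1.44 -0.    1.34 -1.67]
0 G [ 0.22  0.55  1.44 -0.    1.15 -1.36]
0 Gt [ 0.22  0.46  1.29 -0.    1.39 -1.36]
0 P [-0.45  0.59  1.56 -0.    0.99 -2.02]
0 Pt [-0.45  0.41  1.36 -0.    1.36 -2.02]
0 sc [-0.33  0.36  2.08 -0.    0.7  -1.91]
0 lc [ 0.43  0.51  1.8  -0.    0.83 -1.14]
-0.4 M [-0.09  0.44  1.56 -0.    1.13 -1.27]
-0.4 Mt [-0.09  0.36  1.44 -0.    1.34 -1.27]
-0.4 G [ 0.22  0.55  1.44 -0.    1.15 -0.96]
-0.4 Gt [ 0.22  0.46  1.29 -0.    1.39 -0.96]
-0.4 P [-0.45  0.59  1.56 -0.    0.99 -1.63]
-0.4 Pt [-0.45  0.41  1.36 -0.    1.36 -1.63]
-0.4 sc [-0.33  0.36  2.08 -0.    0.7  -1.51]
-0.4 lc [ 0.43  0.51  1.8  -0.    0.83 -0.75]
1.57 M [-0.09  0.44  1.56 -0.    1.13  3.05]
1.57 Mt [-0.09  0.36  1.44 -0.    1.34  3.05]
1.57 G [ 0.22  0.55  1.44 -0.    1.15 -2.93]
1.57 Gt [ 0.22  0.46  1.29 -0.    1.39 -2.93]
1.57 P [-0.45  0.59  1.56 -0.    0.99  2.69]
1.57 Pt [-0.45  0.41  1.36 -0.    1.36  2.69]
1.57 sc [-0.33  0.36  2.08 -0.    0.7   2.81]
1.57 lc [ 0.43  0.51  1.8  -0.    0.83 -2.71]
-1.57 M [-0.09  0.44  1.56 -0.    1.13 -0.09]
-1.57 Mt [-0.09  0.36  1.44 -0.    1.34 -0.09]
-1.57 G [ 0.22  0.55  1.44 -0.    1.15  0.22]
-1.57 Gt [ 0.22  0.46  1.29 -0.    1.39  0.22]
-1.57 P [-0.45  0.59  1.56 -0.    0.99 -0.45]
-1.57 Pt [-0.45  0.41  1.36 -0.    1.36 -0.45]
-1.57 sc [-0.33  0.36  2.08 -0.    0.7  -0.33]
-1.57 lc [ 0.43  0.51  1.8  -0.    0.83  0.43]
```

```bash
cat >> h.py <<'E'
D=-np.pi/2
E
python3 - <<'E'
from h import *
manip.move_ptp([*M,.24],Q(D)); st()
ln(M,.118,.12); st()
manip.set_gripper(.03,30); st()
cv2.imwrite("pics/g1.png",manip.read_camera("scene")[100:260,240:440,::-1].repeat(4,0).repeat(4,1))
E
```

```text
t 4.63 ee [0.5978 0.0556 0.2401] F [-0.6  0.4 -0.2] T [-0.    0.03  0.  ] gap 0.0853
t 5.8 ee [0.5986 0.0545 0.1189] F [-0.5 -0.7 -0.5] T [-0.02 -0.04  0.04] gap 0.0854
t 6.29 ee [0.5981 0.0545 0.1185] F [-1.8  0.8  3.8] T [-0.04  0.25 -0.  ] gap 0.0384
```

View pics/g1.png

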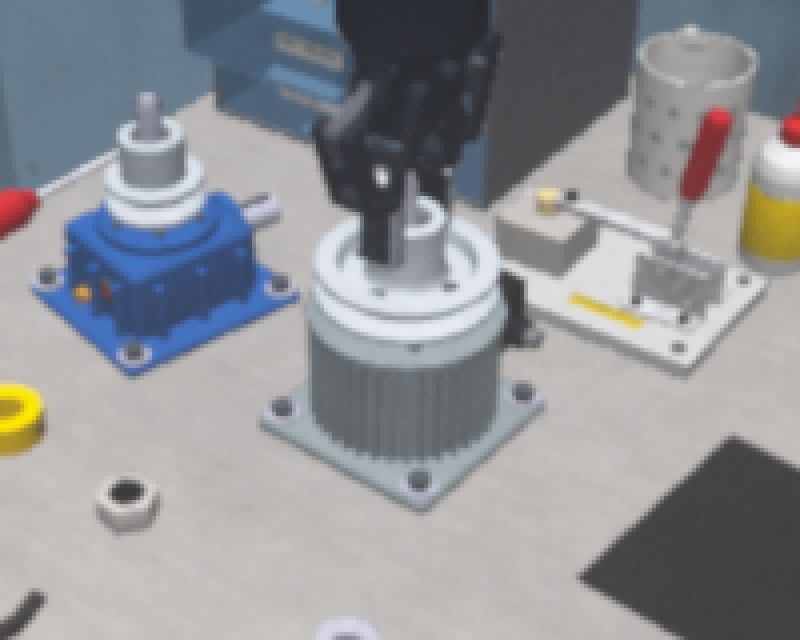

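Run:
```python
from h import *
manip.set_gripper(.03,60); ln(M,.14,.06); st(); ln(M,.225,.12); st()
I={}
for n in("scene","top"):
    I[n]=manip.read_camera(n); cv2.imwrite(f"pics/g2{n}.png",I[n][100:260,240:440,::-1].repeat(4,0).repeat(4,1)); np.save(f"m_{n}.npy",I[n])
```

```text
t 7.08 ee [0.5981 0.0545 0.1402] F [-0.1 -0.3 -3. ] T [-0.01  0.01  0.06] gap 0.0378
t 7.93 ee [0.5974 0.0546 0.224 ] F [-0.4  0.1 -4.4] T [-0.04 -0.02  0.07] gap 0.0376
```

View pics/g2scene.png

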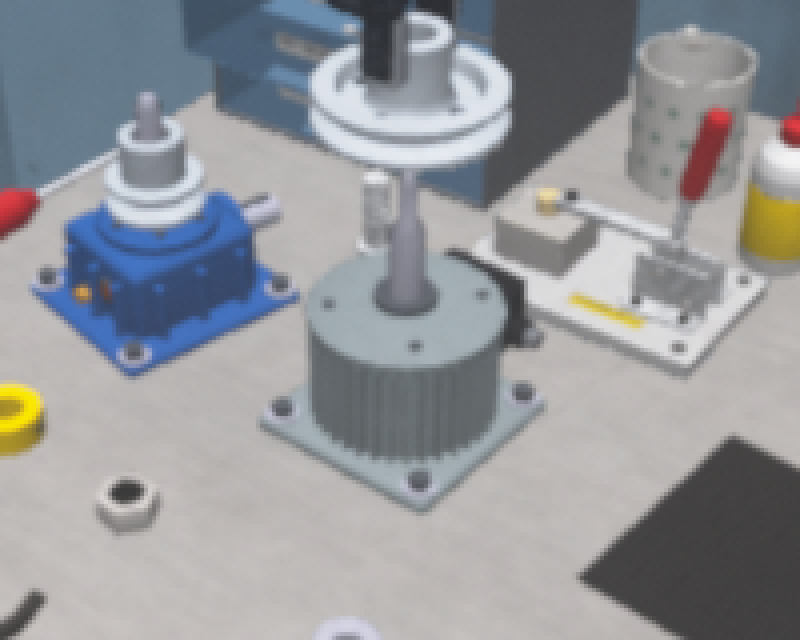

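Run:
```python
from h import *
ln(P,.225,.25); ln(P,.05,.15); ln(P,.0325,.04); st()
manip.set_gripper(.085); ln(P,.034,.05,0.0); manip.set_gripper(.03,20); st(); manip.set_gripper(.085); ln(P,.15,.2); st()
for n in("scene","top"):
    im=manip.read_camera(n).astype(float); im=np.uint8((im+manip.read_camera(n)+manip.read_camera(n))/3); np.save(f"m_{n}.npy",im)
    cv2.imwrite(f"pics/g3{n}.png",im[100:290,200:500,::-1].repeat(2,0).repeat(2,1))
    print(n,edgefit(im,n,[(.05,.025),(.02,.053)],P))
    print(n,edgefit(im,n,[(.055,.088)],M), edgefit(im,n,[(.055,.09)],M))
```

```text
t 10.99 ee [ 0.6048 -0.172   0.0321] F [ 0.3 -0.7 -4.2] T [-0.04  0.03  0.02] gap 0.0374
t 13.72 ee [ 0.605  -0.1722  0.0342] F [-0.7  0.   1.4] T [-0.14  0.16 -0.05] gap 0.0395
t 14.97 ee [ 0.6043 -0.1717  0.149 ] F [ 0.9  0.3 -0.5] T [0.02 0.   0.  ] gap 0.0849
scene (array([ 0.60528857, -0.17089347]), np.float64(65.16245776230578))
scene (array([0.59060759, 0.05080767]), np.float64(19.778101511838987)) (array([0.59019152, 0.05027294]), np.float64(16.540088441978245))
top (array([ 0.60224437, -0.16847061]), np.float64(16.72297112991664))
top (array([0.59715076, 0.05396844]), np.float64(16.22204442148663)) (array([0.59666047, 0.05405457]), np.float64(16.079413234893583))
```

View pics/g3scene.png

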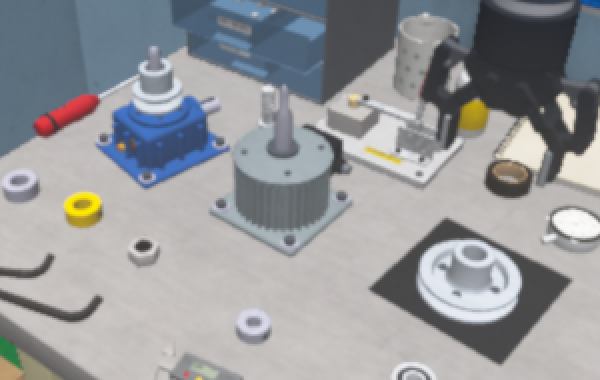

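View pics/g3top.png

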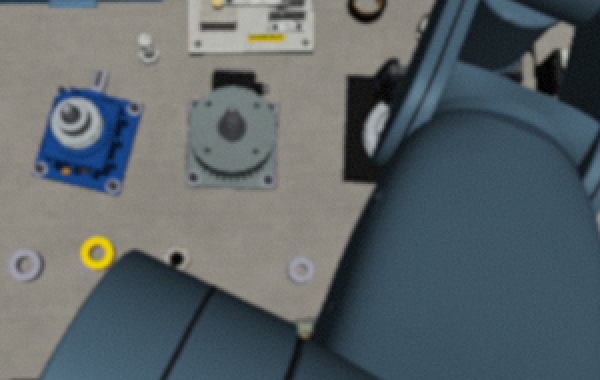

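Run:
```python
from ov import *
R=(0,0,255);o=[(circ(*M,z,r),R) for z,r in((.0,.055),(.09,.055),(.09,.01),(.13,.01),(.138,.005),(.16,.005),(.165,.003))]
a=np.load("m_scene.npy");b=np.load("m_top.npy")
overlay(a,"scene",o,(305,130,380,210),7,"pics/k1.png");overlay(b,"top",o,(285,125,345,200),7,"pics/k2.png")
i=[cv2.imread(f"pics/k{j}.png") for j in(1,2)];h=min(x.shape[0] for x in i)
w=np.hstack([x[:h] for x in i]);print(w.shape);cv2.imwrite("pics/k.png",w[:, :800] if w.shape[1]<=800 else cv2.resize(w,(800,int(h*800/w.shape[1]))))
```

```text
(525, 945, 3)
```

View pics/k.png

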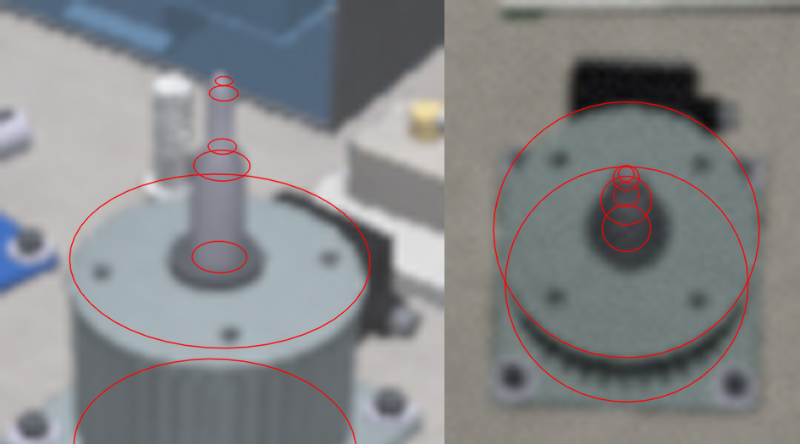

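```bash
sed -i 's/G=np.array(\[.607,.246\])/G=np.array([.607,.2458])/' h.py
python3 - <<'E'
from h import *
ln(P,.23,.25); ln(G,.23,.35,0.0); ln(G,.098,.15); manip.set_gripper(.03,20); st(); manip.set_gripper(.085)
ln(G,.098,.05,D);manip.set_gripper(.03,20);st(); manip.set_gripper(.03,60); ln(G,.12,.06);st(); ln(G,.225,.15);st()
for n in("scene","top"):
    im=manip.read_camera(n); np.save(f"g_{n}.npy",im)
    cv2.imwrite(f"pics/g4{n}.png",im[100:230,180:400,::-1].repeat(3,0).repeat(3,1))
E
```

```text
t 18.6 ee [0.6073 0.2459 0.0987] F [-1.5 -0.5  3.4] T [-0.01  0.15  0.02] gap 0.0386
t 21.33 ee [0.607  0.2458 0.0982] F [-1.6 -0.6  2.2] T [0.03 0.18 0.06] gap 0.04
t 22.07 ee [0.6072 0.2458 0.1203] F [ 0.5 -0.1 -1.3] T [-0.02 -0.05 -0.04] gap 0.0384
t 22.92 ee [0.6063 0.2456 0.2237] F [-0.6  0.1 -2.9] T [-0.01  0.04 -0.02] gap 0.0381
```

View pics/g4scene.png

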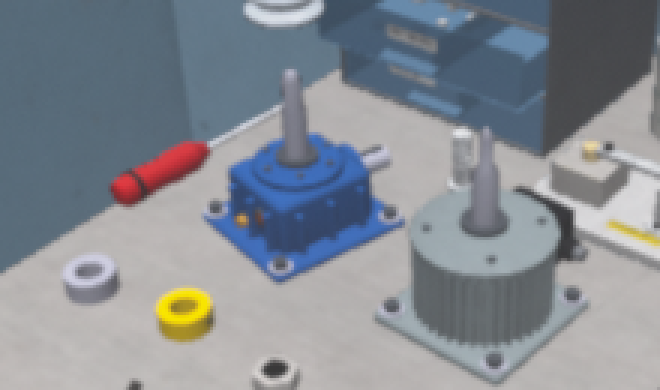

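```bash
cat >> h.py <<'E'
def down(xy,zs,v=.06,lim=12):
    """guarded descent; stops on force"""
    f0=manip.read_ft_force()
    for z in zs:
        ln(xy,z,v); f=manip.read_ft_force()-f0; print(round(z,4),np.round(f,1))
        if np.abs(f).max()>lim: print("STOP"); return False
    return True
E
python3 - <<'E'
from h import *
ln(G,.23,.2);ln(M,.23,.25);ok=down(M,[.18,.166,.158,.145,.13,.1195]);st()
E
```

```text
0.18 [ 0.7  0.1 -0.9]
0.166 [ 0.8  0.1 -0.6]
0.158 [0.5 0.5 0.1]
0.145 [ 1.4 -0.2  0.2]
0.13 [ 0.4 -0.5 -0.7]
0.1195 [ 0.3 -0.4 -0.6]
t 26.93 ee [0.5977 0.0545 0.1191] F [-0.5 -0.5 -2.4] T [ 0.01  0.04 -0.03] gap 0.038
```

Run:
```python
from h import *
manip.set_gripper(.085); ln(M,.23,.2); 
im=manip.read_camera("scene"); cv2.imwrite("pics/g5.png",im[100:260,240:440,::-1].repeat(4,0).repeat(4,1))
ln(P,.23,.3); ln(P,.031,.2); manip.set_gripper(.03,60); st(); ln(P,.23,.2); st()
ln([.52,.05],.235,.3); ln(G,.235,.3)
ok=down(G,[.17,.155,.138,.12,.1,]);st()
```

```text
t 30.75 ee [ 0.6055 -0.1723  0.032 ] F [-0.7 -0.1  5.9] T [0.02 0.21 0.05] gap 0.0377
t 31.89 ee [ 0.6041 -0.1716  0.2282] F [-0.7  0.2 -3.8] T [-0.02  0.01  0.03] gap 0.0373
0.17 [ 0.3 -0.1  1.2]
0.155 [0.3 0.3 2.3]
0.138 [-0.5  0.4  1.6]
0.12 [-1.2  0.1  0.6]
0.1 [-0.5 -0.2  0.8]
t 36.7 ee [0.6066 0.2457 0.0993] F [-0.5 -0.1 -3.7] T [-0.01 -0.04  0.01] gap 0.0376
```

View pics/g5.png

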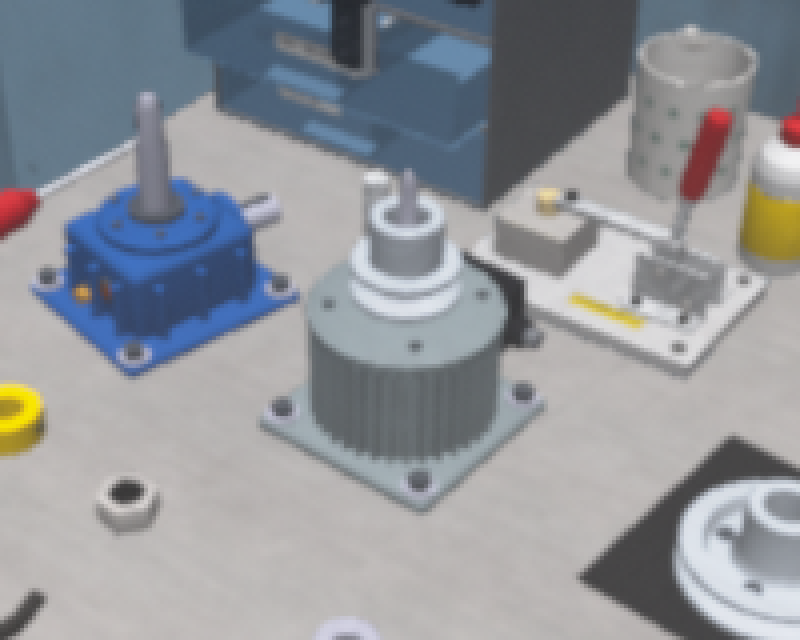

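Run:
```python
from h import *
manip.set_gripper(.085); ln(G,.22,.2); st()
ln([.44,.15],.25,.3)
im=manip.read_camera("scene"); t=manip.read_camera("top"); cv2.imwrite("pics/g6.png",im[100:250,200:400,::-1].repeat(4,0).repeat(4,1))
f=lambda i,x,y:cv2.resize(np.ascontiguousarray(i[y-20:y+20,x-25:x+25,::-1]),(400,300),interpolation=cv2.INTER_CUBIC)
cv2.imwrite("pics/c6.png",np.vstack([np.hstack([f(im,211,192),f(im,241,207)]),np.hstack([f(im,327,263),f(im,407,291)])]))
for n,i in(("scene",im),("top",t)):
    print(n,edgefit(i,n,[(.017,.016)],(.429,-.0315)),edgefit(i,n,[(.021,.02)],(.44,.3215)))
```

```text
t 37.98 ee [0.6063 0.2457 0.2188] F [ 0.4 -0.  -0.1] T [0.05 0.01 0.03] gap 0.0852
scene (array([ 0.42794177, -0.0304297 ]), np.float64(23.316901323903192)) (array([0.43893697, 0.32217331]), np.float64(20.234926003727182))
top (array([ 0.42967943, -0.03331652]), np.float64(11.847164272975284)) (array([0.44065205, 0.32154526]), np.float64(16.84880565042514))
```

View pics/g6.png

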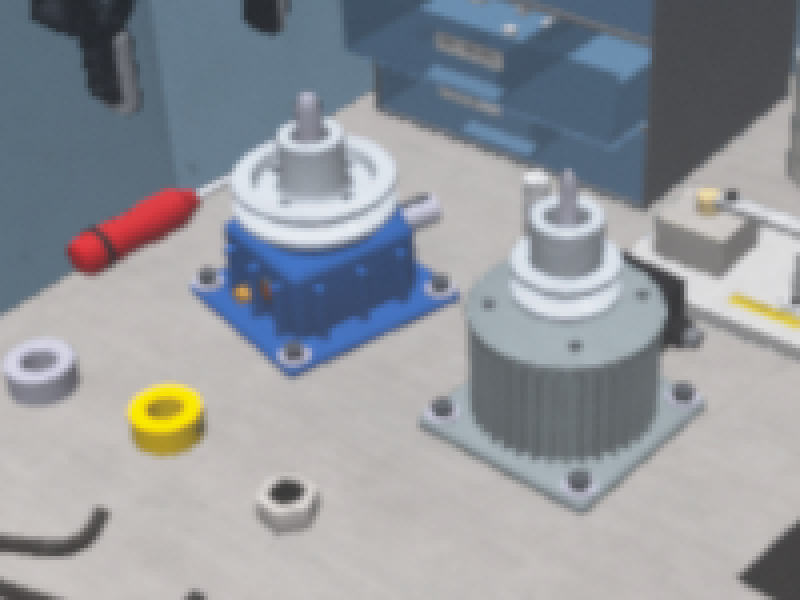

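View pics/c6.png

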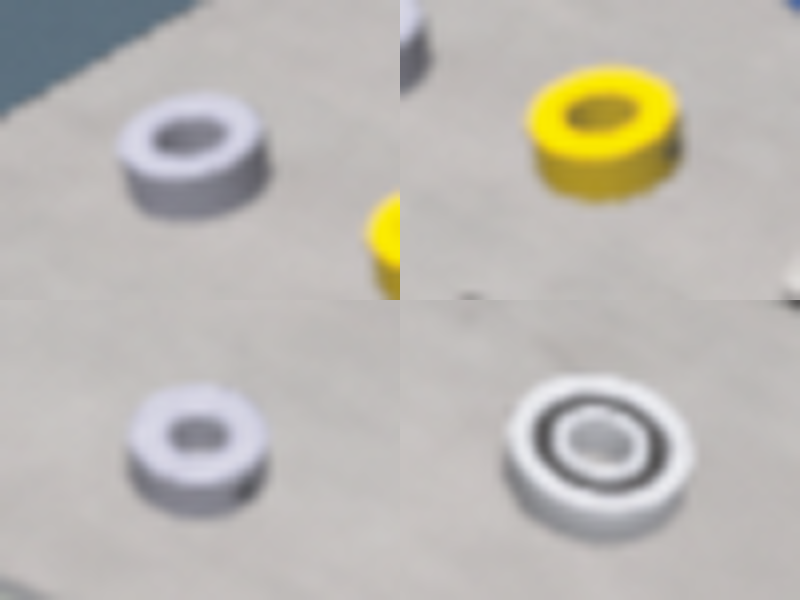

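Run:
```python
from h import *
L=np.array([.440,.3212])
ln(L,.12,.3,0.0); ln(L,.005,.12); manip.set_gripper(.03,20); st(); manip.set_gripper(.085)
ln(L,.005,.05,D); manip.set_gripper(.03,50); st(); ln(L,.2,.2)
im=manip.read_camera("scene"); cv2.imwrite("pics/g7.png",im[60:260,160:360,::-1].repeat(3,0).repeat(3,1))
ln(G,.2,.2); ok=down(G,[.155,.145,.14,.132,.1265],.04);st()
im=manip.read_camera("scene"); cv2.imwrite("pics/g8.png",im[60:260,160:360,::-1].repeat(3,0).repeat(3,1))
```

```text
t 42.17 ee [0.4403 0.3214 0.0056] F [-1.2  0.1  5.1] T [-0.04  0.13  0.06] gap 0.0402
t 44.9 ee [0.44   0.3212 0.0055] F [-1.  -0.8  5.1] T [-0.19  0.23 -0.  ] gap 0.0403
0.155 [0.3 0.3 0.3]
0.145 [0.3 0.4 0.5]
0.14 [ 0.3  0.2 -0.6]
0.132 [-0.   0.5  0.2]
0.1265 [-0.4  0.6  0.3]
t 49.73 ee [0.6068 0.2457 0.1261] F [-0.5  0.2 -0.7] T [-0.02 -0.   -0.03] gap 0.0402
```

View pics/g8.png

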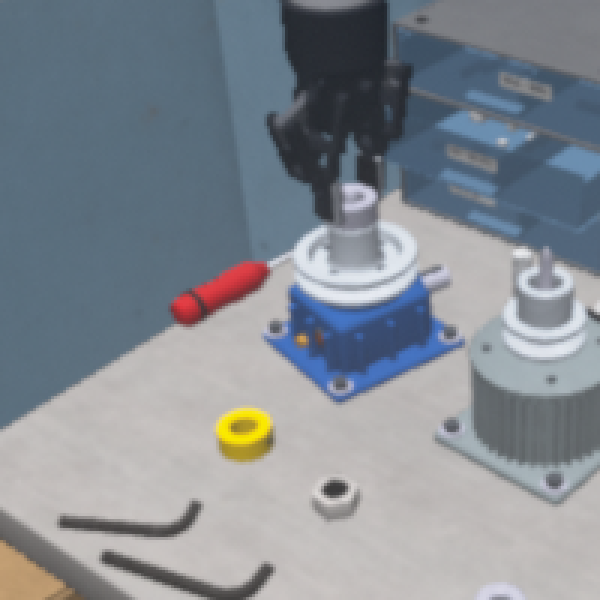

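Run:
```python
from h import *
manip.set_gripper(.085); ln(G,.2,.15)
C=np.array([.4288,-.0318])
ln(C,.2,.3,0.0); ln(C,.0055,.15); manip.set_gripper(.025,20); st(); manip.set_gripper(.085)
ln(C,.0055,.05,D); manip.set_gripper(.025,50); st(); ln(C,.22,.2)
ln(M,.22,.2); ok=down(M,[.175,.165,.16,.153,.147],.04);st()
im=manip.read_camera("scene"); cv2.imwrite("pics/g9.png",im[60:260,200:400,::-1].repeat(3,0).repeat(3,1))
```

```text
t 54.92 ee [ 0.429  -0.0318  0.0059] F [-1.4 -0.3  5.3] T [ 0.07  0.22 -0.03] gap 0.0332
t 57.75 ee [ 0.4288 -0.0318  0.0059] F [-0.7  0.9  6.3] T [ 0.02  0.31 -0.05] gap 0.0317
0.175 [-0.5  0.3 -0.2]
0.165 [-0.9  1.1  0.5]
0.16 [-0.1  1.  -0.1]
0.153 [0.6 0.1 0.1]
0.147 [-0.5  0.8  1.3]
t 62.65 ee [0.5977 0.0545 0.1466] F [-0.3  0.5  0.1] T [ 0.04 -0.03 -0.01] gap 0.032
```

View pics/g9.png

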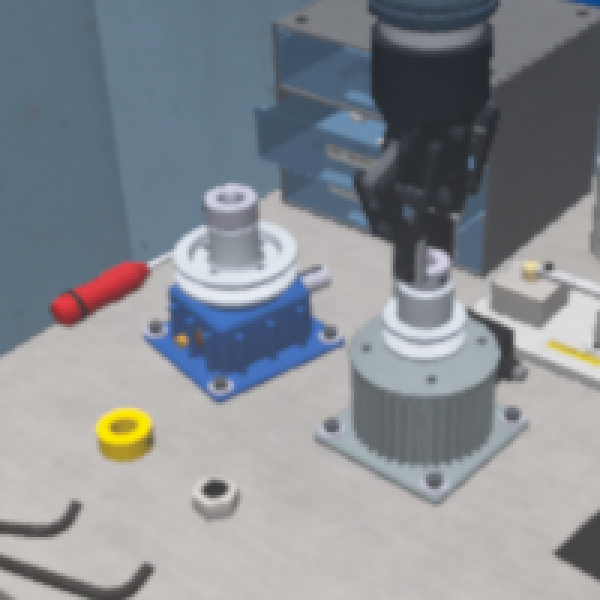

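Run:
```python
from h import *
manip.set_gripper(.085); ln(M,.23,.15); ln([.45,-.15],.3,.25); st()
for n in("scene","top"):
    im=manip.read_camera(n); cv2.imwrite(f"pics/f{n}.png",cv2.resize(np.ascontiguousarray(im[110:240,200:400,::-1]),(800,520),interpolation=cv2.INTER_CUBIC))
    print(n,"sp",edgefit(im,n,[(.03,.112)],M),"sc",edgefit(im,n,[(.017,.156)],M),"lp",edgefit(im,n,[(.05,.092)],G),"lc",edgefit(im,n,[(.021,.14)],G))
```

```text
t 65.17 ee [ 0.45   -0.1494  0.2995] F [ 0.7 -0.5  0.1] T [-0.05 -0.06 -0.05] gap 0.0851
scene sp (array([0.59870191, 0.05642235]), np.float64(21.55365395887742)) sc (array([0.5982557 , 0.05559986]), np.float64(31.342544221888556)) lp (array([0.60750811, 0.24805467]), np.float64(20.28537783730945)) lc (array([0.60639611, 0.24757027]), np.float64(33.197710284556884))
top sp (array([0.59858162, 0.05403531]), np.float64(21.00386764540347)) sc (array([0.60003324, 0.05384208]), np.float64(14.39056249559234)) lp (array([0.60411432, 0.24316599]), np.float64(28.029004101211626)) lc (array([0.60761081, 0.24482484]), np.float64(16.13303068354288))
```

View pics/fscene.png

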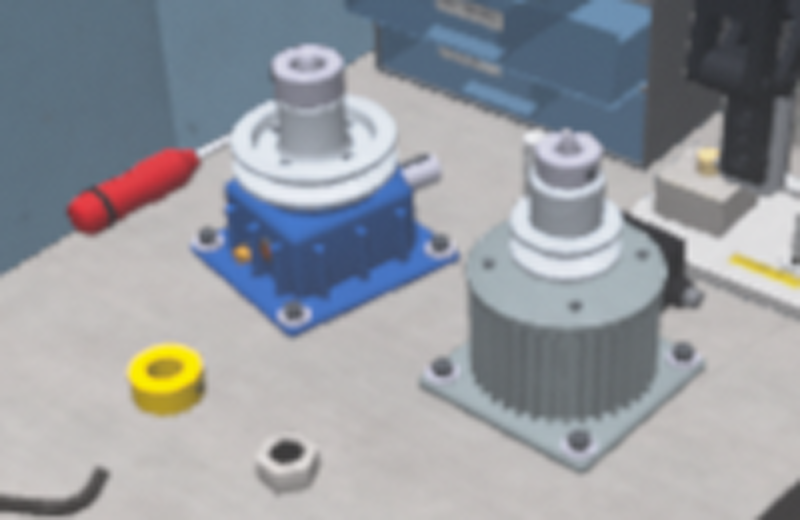

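View pics/ftop.png

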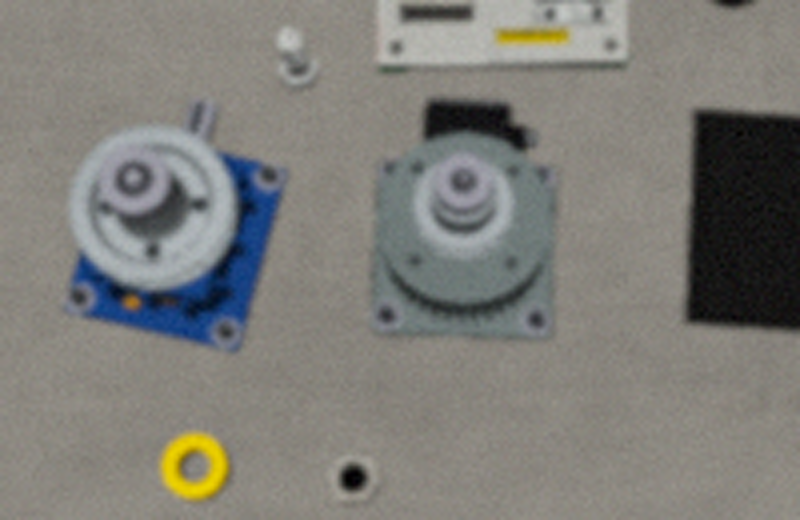

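```bash
python3 -c "
from cell import manip
manip.sign_off();print(manip.read_time())"
```

```text
the job is handed in; nothing more can be done
the job is handed in; nothing more can be done
```

The drive is changed over and the job is handed in. The small pulley and small collar are on the motor, and the large pulley and large collar are on the gearbox. I parked the large pulley on the mat on the way. I left the yellow ring, the nut and the bearing alone. The last clock reading was 65.2 s, shortly before hand-in.

- **Insertion:** all four parts went on with contact forces of about 2 N or less, and I let each go about 1 mm above its seat.
- **Final pictures:** both pulleys sit level with the hub up, and both collars lie flat on their hubs. The gripper was open and well clear.
- **Position fits:** fitted centres were within about 2.3 mm of the axes I worked to, except for the large pulley in the top view (about 3.9 mm). The top camera puts things up to about 5 mm nearer −y than the scene camera, so the two disagree by more than the 2 mm calibration figure. All readings stay inside the 8 mm limit.
- **Not measured:** I judged the seated heights from the pictures and how well the fits matched at the expected heights.

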